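# Fit the sensor board into the pantry climate monitor

### The job

Take the green sensor board out of its wooden stand and slide it down the two grey card guides of the white climate monitor until it rests on the contacts, and let go. Do not force it home by hand: then swing each orange lever up and inward so that the levers draw the board down until it sits fully home and level, both levers closed on it. Work gently by feel, never jamming or crushing the board, and leave the jars, the tub and the mill where they stand.

Things in the scene. Friction and masses are not known exactly. Their poses are not given: they have to be found in the camera images.
- board: Loose upright sensor board, 100 to 200 g: green panel 4 mm thick (x), 100 wide (y), 62 high (z), topped by a white grip bar 12 thick (x), 56 wide (y), 60 to 92 mm above the lower edge. Origin: middle of the lower edge. Grip the bar from above, closing along x. The panel's top edge beside the bar (62 mm up) takes the lever toes. Same both ways round; its y goes along the monitor's y.
- stand: Fixed wooden stand, 60 x 130 x 30 mm, with a groove along its y, 22 mm deep and 5.6 mm wide, in which the board stands with its lower edge 8 mm above the worktop. Origin: centre of the underside.
- cage: White climate monitor, fixed to the worktop: base 76 x 160 mm (x, y), 10 mm high; origin: centre of its underside, z up. Two grey guides stand up from it, facing each other along y, and outside them an orange lever at each end. Lever pivots: y = +-66 mm, 79 mm up, axes along x; each lever's steel toe is 22 mm from its pivot and 26 mm wide in x, so it meets the board wherever the guides are.
- guide_mouth (a point): Point of the base midway between the guides, 72 mm above its underside, level with the guides' tops; axes as cage. The pair of guides is clamped rigidly, square to the base, anywhere from -6 to +6 mm along x from this point: find it by feel or sight. A board off the channels lands on the tops, at this height.
- guide_floor (a point): Point of the base midway between the guides, 14 mm above its underside: the hard floor on which the board's lower edge lies when fully home. Channels are 6 mm wide in x, 103 mm apart floor to floor; the top 9 mm flares, taking a panel up to 2.5 mm off. Brass contacts at y = +-32 mm, tops 6 to 8 mm above this point, each resist with about 7 N and stay where pushed.
- lever_left_grip (a point): Point on the left (+y) lever's handle, 40 mm from its pivot; the handle is a flat orange bar 9 mm thick in the base's x, ending 52 mm from the pivot. Fingertips can push its outer face inward; a firm pinch keeps it from turning unless the hand turns too. It moves with the lever.
- lever_right_grip (a point): The same on the right (-y) lever.
- lever_left (a joint): Hinge of the left (+y) lever, rad: 0 = fully open, handle leaning 50 degrees outward from upright; grows as the handle swings up and inward. At about 1.22 (20 degrees inward) its toe touches a fully home board; keep the push at the handle under 15 N there or it crushes the board. Starts at 0 to 0.15, stays where left. Takes about 1.3 N at the handle, up to 12 N while pressing the board down (from about 0.85 on).
- lever_right (a joint): Hinge of the right (-y) lever, rad: 0 = fully open, handle leaning 50 degrees outward from upright; grows as the handle swings up and inward. At about 1.22 (20 degrees inward) its toe touches a fully home board; keep the push at the handle under 15 N there or it crushes the board. Starts at 0 to 0.15, stays where left. Takes about 1.3 N at the handle, up to 12 N while pressing the board down (from about 0.85 on).
- low_jar: Bystander: low glass jar with pale lid, 73 mm wide, 70 mm high, origin under its centre.
- grain_jar: Bystander: glass jar with beige lid, 73 mm wide, 75 mm high, origin under its centre.
- wood_mill: Bystander: wooden pepper mill, 58 mm wide, 150 mm high, origin under its centre.
- dark_jar: Bystander: tall jar with black lid, 74 mm wide, 165 mm high, origin under its centre.
- black_tub: Bystander: black tub with screw lid, 117 mm wide, 134 mm high, origin under its centre.
There are look-alikes about, which are no part of the job. Of the things that look like the board, the larger one is meant.

How it is judged:
By the outcome, as a careful person would: the job done as asked, in the order asked, and still so for the second after the job is handed in, with the robot touching nothing.
It also fails if it takes over 69 s, if anything falls off the work surface, if the arm or the gripper's body presses on something with over 40 N, if the wrist force passes 120 N, or if a joint passes its speed limit or range.

### The arm

A 7-joint arm with a two-finger parallel gripper is mounted at the origin on a cart in front of the work surface, level with it; the furniture and walls round the work are solid. World frame = base frame: x ahead of the robot, y to its left, z up, the work surface at z = 0. Lengths are in mm, angles in degrees, forces in N, time in s.
With the tool pointing down it reaches from about 400 to 875 mm from the base axis. Payload 6.5 kg.
Tool frame: the origin (TCP) lies at the very end of the fingers, on their centre line; the grasp point (between the pads) lies 19 mm behind it; z points along the fingers, y is the line along which they close (so a half turn about z gives the same grasp; the last joint's range is limited). The gripper opens to 85 mm and grips with 20 to 120 N. Pads are 22 mm wide; open, the fingers measure 114 mm over their backs; the gripper's body (76 mm by 85 mm) begins 54 mm behind the grasp point. The pads swing forward as they close: fully open they stand 13 mm farther back than shut.
Start: joints at [-77.934, 30.733, -0.252, 88.115, 0.149, 61.152, -4.079], TCP at [177.627, 625.251, 231.29] pointing down, gripper open.
Joint ranges: [-154.64, 154.64], [-21.42, 123.67], [-72.66, 72.17], [13.99, 137.28], [-74.86, 254.86], [10.95, 109.41], [-158.01, 158.01]. Speed limits (degrees/s): [136.94, 136.94, 180, 180, 180, 180, 180].

### API

Orientations are given as [roll, pitch, yaw] about the fixed x, y, z axes, in that order (R = Rz(yaw) Ry(pitch) Rx(roll)).
In Python, from workcell import bot gives the robot as it stands.
- The arm moves only by the shell command python3 -m creep 'ROWS' [FORCE]. ROWS is JSON, a list of rows, each a list of 7 numbers: the shift along the world's x, y, z each as a share of 400 mm, from -1 to 1, then the turn, a rotation vector about the world's x, y, z each as a share of 180 degrees, from -1 to 1, then the closure, from 0 (fully open) to 1 (shut). A call has 1 to 20 rows; each row is the pose to reach, as a shift and turn from the pose commanded when the call began, turning the shorter way round; what a row does not reach only later rows make up. A row lasts 1/10 s, in which the tool goes at most 50 mm and 8.59 degrees, less where a joint would pass 70% of its speed; a pose out of reach is approached as far as the arm can. A call with a number of a shift or a turn outside -1 to 1 is refused whole. A call with a gripper value outside its range is refused whole. The fingers move at their own pace and stop on an object; FORCE is the grip in N (left out, the last holds). Time passes only in rows, so rows that repeat a pose let the fingers close. It gives the time, the measured TCP pose, the force, the opening and the grip force at its end, in the units of the state.
- bot.observe(): the state, without advancing time (a new reading comes with each control period).
- bot.snapshot(name): name is "scene" or "top" or "wrist"; returns the picture (480x640x3 uint8, red, green, blue); there is no depth.
- bot.get_calibration(name): a dict with "vfov" (degrees; the focal length in pixels is half the picture's height over the tangent of half this angle, whatever the lens; pixels are square), "cx", "cy" (the principal point, pixels), "pose" (4x4, takes a point from camera to world coordinates). Camera axes: x right, y down, z forward; pixel columns grow to the right and rows downward; lengths in mm; the calibration is good to about 2 mm. A picture is of the moment at which its call begins: read the wrist's pose just before it. get_calibration takes no time and is no camera call; for the wrist camera it gives the pose at the moment of the call.
- bot.hand_in(): hands the job in; it is judged then, once.
The state is a dict: "time_s": time; "joint_positions": joint angles; "qvel": joint speeds; "effort": joint torques, N m; "ee_pos": TCP position; "tool_rot": TCP orientation; "wrist_force": force on the tool from outside, world axes, zero at the start; "ft_torque": the same for the moment, N m; "finger_gap": finger opening in mm; "grip_force": force on a finger pad.
Only numpy, scipy, OpenCV 4.12 (cv2) and the standard library are available. Lean on these libraries where they do the work, as an engineer would, in place of code of your own. Each camera call takes 0.05 s, during which the arm holds its last target. There are 200 camera calls.

## Working session

There is one attempt and no reset: what is moved stays moved. The work goes in short steps, Python scripts to look and compute and a shell command to move; the robot and the scene stay as the last step left them, time stands still between calls to the robot, and variables do not carry over. Pictures are saved under pics/ and viewed, at most 10 in all, crops included, and the job is handed in when it is done.

```bash
mkdir -p pics; ls; python3 - <<'E'
from workcell import bot
import cv2,numpy as np
s=bot.observe();print(s)
for n in("scene","top"):
    c=bot.get_calibration(n);print(n,c)
    cv2.imwrite(f"pics/{n}0.png",bot.snapshot(n)[:,:,::-1])
E
```

```text
pics
{'time_s': 0.0, 'joint_positions': array([-77.93368879,  30.77738297,  -0.25533272,  88.17294386,
         0.14920766,  61.15248601,  -4.07922222]), 'qvel': array([-0.03995257,  0.11137991, -0.03050956,  0.00102665, -0.03145125,
       -0.01550054,  0.02297557]), 'effort': array([-1.40223046e-04, -5.83390510e+01,  1.04844254e+00, -2.59110761e+01,
        1.23422738e-02,  9.42868413e-03, -8.20515709e-06]), 'ee_pos': array([177.45971011, 624.62311505, 230.3989435 ]), 'tool_rot': array([-1.79897773e+02,  7.19885767e-03,  1.64146069e+02]), 'wrist_force': array([-0.73418625,  0.30928031, -0.89085927]), 'ft_torque': array([0.00094554, 0.0543189 , 0.02506379]), 'grip_force': 0.0, 'finger_gap': 85.06896302151127}
scene {'vfov': 43.15925752180298, 'cx': 320.2649669666277, 'cy': 228.57415857719135, 'pose': array([[ 4.37495622e-01, -3.65933255e-01,  8.21395419e-01,
        -7.61789751e+02],
       [-8.99220539e-01, -1.77976373e-01,  3.99658396e-01,
        -2.96822472e+02],
       [-5.93202718e-05, -9.13464429e-01, -4.06918583e-01,
         6.77749654e+02],
       [ 0.00000000e+00,  0.00000000e+00,  0.00000000e+00,
         1.00000000e+00]])}
top {'vfov': 49.122739564979, 'cx': 307.3747318756998, 'cy': 242.57831363785908, 'pose': array([[ 1.00772733e-02, -9.92823099e-01,  1.19166867e-01,
         2.57615398e+02],
       [-9.99948399e-01, -1.01584118e-02, -7.34479950e-05,
         2.64626567e+02],
       [ 1.28346697e-03, -1.19159977e-01, -9.92874238e-01,
         1.16976269e+03],
       [ 0.00000000e+00,  0.00000000e+00,  0.00000000e+00,
         1.00000000e+00]])}
```

View pics/scene0.png

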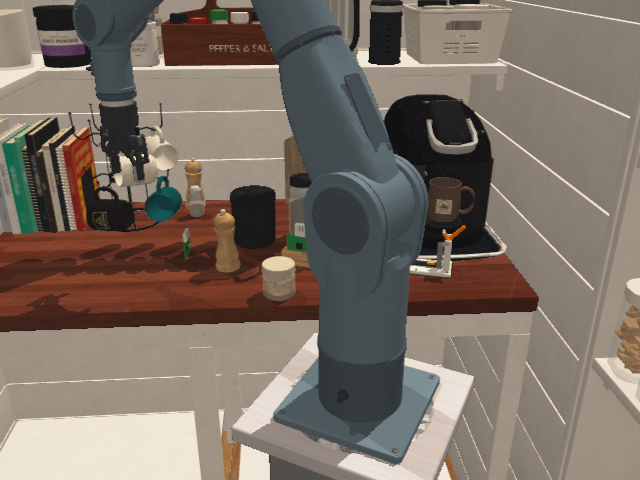

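View pics/top0.png

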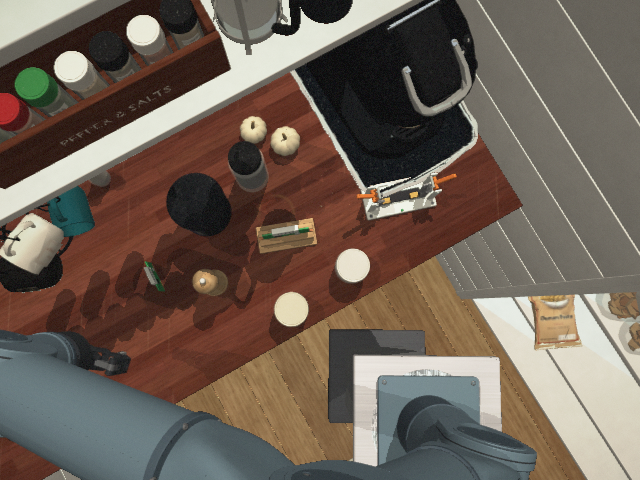

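The scene view shows the arm hiding the stand. The top view shows the stand with the board at about (286,233), the cage at about (403,197), and the small look-alike at (153,276). Next I'll enlarge the working area.

```bash
cat > h.py <<'E'
import numpy as np,cv2
from workcell import bot
def ray(n,u,v,z,c=None):
    c=c or bot.get_calibration(n);P=c['pose'];f=240/np.tan(np.radians(c['vfov']/2))
    d=P[:3,:3]@np.array([(u-c['cx'])/f,(v-c['cy'])/f,1.]);o=P[:3,3]
    return o+d*(z-o[2])/d[2]
def proj(c,p):
    P=c['pose'];f=240/np.tan(np.radians(c['vfov']/2));q=P[:3,:3].T@(np.array(p)-P[:3,3])
    return f*q[0]/q[2]+c['cx'],f*q[1]/q[2]+c['cy']
E
python3 - <<'E'
from h import *
im=cv2.imread('pics/top0.png')
a=cv2.resize(im[150:260,245:475],None,fx=3.4,fy=3.4,interpolation=cv2.INTER_CUBIC)
cv2.imwrite('pics/topz.png',a)
hsv=cv2.cvtColor(im,cv2.COLOR_BGR2HSV)
def rect(m,x0,y0,x1,y1):
    k=np.zeros_like(m);k[y0:y1,x0:x1]=m[y0:y1,x0:x1];p=cv2.findNonZero(k);return len(p),cv2.minAreaRect(p)
g=cv2.inRange(hsv,(45,80,30),(90,255,255))
print('green',rect(g,250,215,325,255))
o=cv2.inRange(hsv,(5,180,150),(20,255,255))
for b in((350,185,385,215),(420,165,465,205)):print('or',rect(o,*b))
print(ray('top',286,231,100),ray('top',403,197,72))
E
```

```text
green (99, ((285.31402587890625, 232.83187866210938), (4.562023162841797, 46.69033432006836), 80.27242279052734))
or (95, ((366.9705810546875, 196.8823699951172), (11.399173736572266, 19.402849197387695), 75.96376037597656))
or (106, ((445.173095703125, 180.36538696289062), (11.374736785888672, 22.945589065551758), 78.69007110595703))
[409.54761411 308.75584814 100.        ] [489.13897305  62.04137347  72.        ]
```

View pics/topz.png

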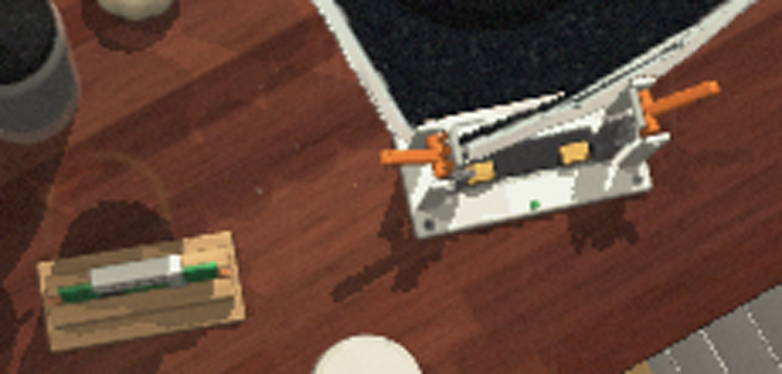

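The enlargement shows the following:
- **Stand:** corners near (50,350) and (240,320).
- **Bar:** runs from about (92,278) to (183,262).
- **Cage:** near base corners at (417,237) and (650,187), with brass contacts at (482,172) and (573,152).
- **Levers:** tips at (383,157) and (716,87).

```bash
python3 - <<'E'
from h import *
c=bot.get_calibration('top')
R=lambda a,b,z:ray('top',245+a/3.4,150+b/3.4,z,c)[:2]
A=R(417,237,10);B=R(650,187,10);d=A-B;L=np.linalg.norm(d);y=d/L;x=np.array([y[1],-y[0]])
print('base',A,B,L,'yaw',np.degrees(np.arctan2(-y[0],y[1])),'centre',(A+B)/2+38*x)
C=R(482,172,21);D=R(573,152,21);print('contacts',(C+D)/2,np.linalg.norm(C-D),np.degrees(np.arctan2(-(C-D)[0],(C-D)[1])))
E=R(383,157,112);F=R(716,87,112);print('levers',E,F,(E+F)/2,np.linalg.norm(E-F),np.degrees(np.arctan2(-(E-F)[0],(E-F)[1])))
G=R(60,295,70);H=R(217,270,70);print('panel',G,H,(G+H)/2,np.linalg.norm(G-H),np.degrees(np.arctan2(-(G-H)[0],(G-H)[1])))
G=R(91,278,100);H=R(182,264,100);print('bar',G,H,(G+H)/2,np.linalg.norm(G-H),np.degrees(np.arctan2(-(G-H)[0],(G-H)[1])))
G=R(50,350,30);H=R(243,321,30);print('stand',(G+H)/2,np.linalg.norm(G-H),np.degrees(np.arctan2(-(G-H)[0],(G-H)[1])))
for n,u,v,z in(('low',291,309,70),('grain',352,266,75),('mill',205,280,150),('dark',245,158,165),('tub',198,205,134)):print(n,ray('top',u,v,z,c)[:2])
w=bot.get_calibration('wrist');T=np.eye(4)
from scipy.spatial.transform import Rotation as Ro
s=bot.observe();Rt=Ro.from_euler('xyz',s['tool_rot'],degrees=True).as_matrix()
print('cam in tool',Rt.T@(w['pose'][:3,3]-s['ee_pos']),Rt.T@w['pose'][:3,:3],w['vfov'])
E
```

```text
base [449.7069047  130.27673302] [484.70867746 -23.66018989] 157.86608353546814 yaw 12.80996707419419 centre [504.26200146  61.73356049]
contacts [498.36774758  58.97895372] 61.35763307306849 13.138889781762543
levers [481.45949507 162.42579819] [526.74649185 -39.50388184] [504.10299346  61.46095817] 206.94566377650114 12.64062820652247
panel [401.00963872 359.12213257] [417.69660142 261.76297396] [409.35312007 310.44255327] 98.77884636425826 9.725761238463832
bar [407.65921117 338.00567038] [416.78222325 283.06832233] [412.22071721 310.53699636] 55.68968988707732 9.428616684990974
stand [380.58576455 306.43957889] 125.23045374895105 9.185065784407808
low [250.28003354 297.16350047]
grain [340.69500774 170.84440114]
mill [304.91046411 462.28378737]
dark [544.31268802 388.78192725]
tub [455.50036326 484.39914237]
cam in tool [ 7.13566909e+01 -4.84086301e-02 -1.43106161e+02] [[-4.03184238e-05 -9.61354567e-01 -2.75313266e-01]
 [ 9.99999973e-01  2.45842849e-05 -2.32290431e-04]
 [ 2.30081846e-04 -2.75313268e-01  9.61354540e-01]] 59.57216295373299
```

Sizes and yaw agree: the cage is at about (504, 61.6) with yaw 12.75°, and the board bar is at about (411, 310.5) with yaw 9.6°. I'll move above the board, look with the wrist camera, then look over the cage.

```bash
python3 -m creep '[[0.29,-0.4,0.02,0,0,-0.2,0],[0.29,-0.4,0.02,0,0,-0.2,0],[0.29,-0.4,0.02,0,0,-0.2,0],[0.29,-0.4,0.02,0,0,-0.2,0],[0.58,-0.785,0.02,0,0,-0.358,0],[0.58,-0.785,0.02,0,0,-0.358,0],[0.58,-0.785,0.02,0,0,-0.358,0],[0.58,-0.785,0.02,0,0,-0.358,0],[0.58,-0.785,0.02,0,0,-0.358,0],[0.58,-0.785,0.02,0,0,-0.358,0],[0.58,-0.785,0.02,0,0,-0.358,0],[0.58,-0.785,0.02,0,0,-0.358,0]]' && python3 - <<'E'
from h import *
import pickle
c=bot.get_calibration('wrist');im=bot.snapshot('wrist')[:,:,::-1];cv2.imwrite('pics/w1.png',im);pickle.dump(c,open('w1.pkl','wb'))
print(bot.observe()['ee_pos'],bot.observe()['tool_rot'])
E
python3 -m creep '[[0.2,-0.62,0,0,0,0.018,0],[0.2,-0.62,0,0,0,0.018,0],[0.2,-0.62,0,0,0,0.018,0],[0.2,-0.62,0,0,0,0.018,0],[0.2,-0.62,0,0,0,0.018,0],[0.2,-0.62,0,0,0,0.018,0],[0.2,-0.62,0,0,0,0.018,0],[0.2,-0.62,0,0,0,0.018,0],[0.2,-0.62,0,0,0,0.018,0],[0.2,-0.62,0,0,0,0.018,0]]' && python3 - <<'E'
from h import *
import pickle
c=bot.get_calibration('wrist');im=bot.snapshot('wrist')[:,:,::-1];cv2.imwrite('pics/w2.png',im);pickle.dump(c,open('w2.pkl','wb'))
print(bot.observe()['ee_pos'],bot.observe()['tool_rot'])
E
```

```text
time_s: 1.3
ee_pos: [408.6, 312.5, 239.1]
tool_rot: [-180.0, -0.0, 99.9]
wrist_force: [-0.6, -0.0, 0.1]
finger_gap: 85.6
grip_force: 0.0
[408.72898457 312.40660491 239.10882962] [-1.79973975e+02 -6.99420134e-03  9.98598924e+01]
time_s: 2.35
ee_pos: [489.2, 65.1, 239.2]
tool_rot: [-180.0, -0.0, 103.1]
wrist_force: [0.4, 0.2, 0.2]
finger_gap: 85.2
grip_force: 0.0
[489.32529992  64.76736948 239.22025222] [-1.79990280e+02 -2.02688044e-02  1.03092984e+02]
```

View pics/w1.png

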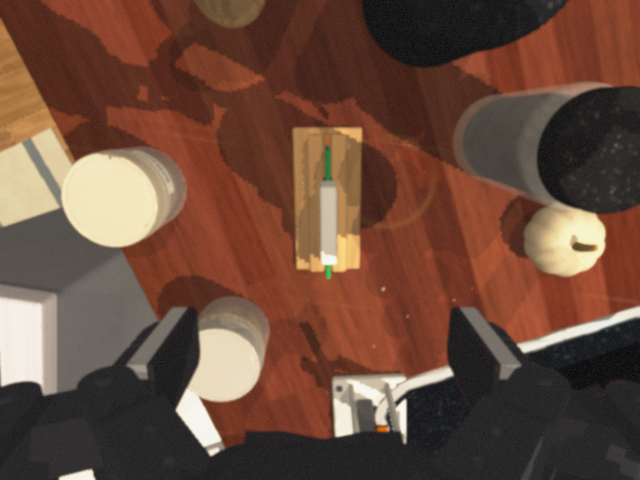

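View pics/w2.png

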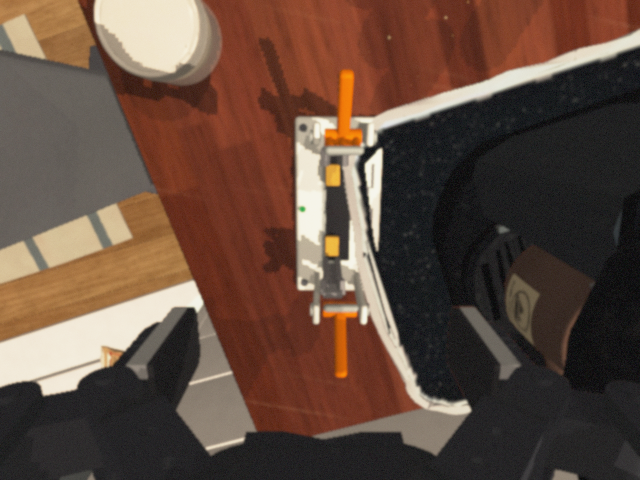

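The wrist views show the bar top at about columns 321–337, rows 181–264 (w1). In w2, the contacts are at (333,175) and (332,246), with the levers at columns 346 and 341. I'll zoom into w2 for the guides.

```bash
python3 - <<'E'
from h import *
import pickle
c1=pickle.load(open('w1.pkl','rb'));c2=pickle.load(open('w2.pkl','rb'))
im=cv2.imread('pics/w2.png');cv2.imwrite('pics/w2z.png',cv2.resize(im[105:325,285:395],None,fx=2.7,fy=2.7,interpolation=cv2.INTER_CUBIC))
w=cv2.imread('pics/w1.png');h=cv2.cvtColor(w,cv2.COLOR_BGR2HSV)
m=cv2.inRange(h,(0,0,130),(180,60,255));k=np.zeros_like(m);k[175:270,312:345]=m[175:270,312:345]
r=cv2.minAreaRect(cv2.findNonZero(k));print(r)
b=cv2.boxPoints(r);P=np.array([ray('w',*p,100,c1)[:2] for p in b]);print(P,P.mean(0))
A=ray('w',297,118,10,c2)[:2];B=ray('w',299,290,10,c2)[:2];d=A-B;L=np.linalg.norm(d);y=d/L;x=np.array([y[1],-y[0]])
print('base',L,np.degrees(np.arctan2(-y[0],y[1])),(A+B)/2+38*x)
C=ray('w',333,175,21,c2)[:2];D=ray('w',332,246,21,c2)[:2];print('contacts',(C+D)/2,np.linalg.norm(C-D))
E=ray('w',347,71,112,c2)[:2];F=ray('w',341.5,377,112,c2)[:2];d=E-F;print('lev',(E+F)/2,np.linalg.norm(d),np.degrees(np.arctan2(-d[0],d[1])))
E
```

```text
((327.9999694824219, 222.99996948242188), (83.99998474121094, 15.999998092651367), 90.0)
[[399.85207219 341.78697022]
 [410.4659845  343.63499066]
 [421.23169342 284.7125137 ]
 [409.99799312 282.7545029 ]] [410.38693581 313.22224437]
base 158.1129162379399 12.83519342866043 [504.4960147  60.6256189]
contacts [497.53091547  59.35123035] 63.71572498862944
lev [503.14304325  60.81254154] 211.33762175970023 12.917958255924255
```

View pics/w2z.png

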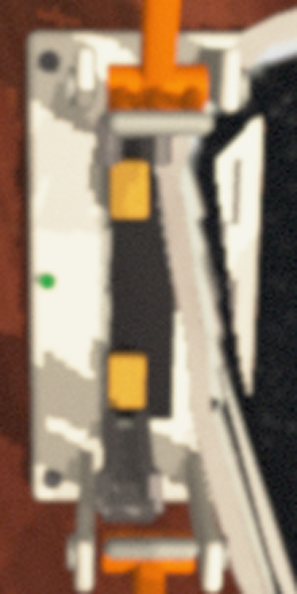

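The zoom shows both contacts at column ~129 and the grey guides spanning about 100–165 at their tops. They sit clearly toward −x of the base's centre line. I'll compute the guide offset in the cage frame.

```bash
python3 - <<'E'
from h import *
import pickle
c2=pickle.load(open('w2.pkl','rb'));a=np.radians(12.8);ex=np.array([np.cos(a),np.sin(a)]);ey=np.array([-ex[1],ex[0]]);O=np.array([504.4,61])
def q(n,x,y,z):
    p=ray('w',285+x/2.7,105+y/2.7,z,c2)[:2];print(n,p.round(1),((p-O)@ex).round(1),((p-O)@ey).round(1))
q('lowtopL',100,512,72);q('lowtopR',160,512,72);q('lowbotL',105,420,14);q('lowbotR',148,420,14)
q('uptopL',101,140,72);q('uptopR',170,140,72)
q('leverU',158,85,79);q('leverL',152,565,79)
q('c1',130,190,21);q('c2',127,381,21)
# gripper target check
for g in(-6,-5,-4):print(g,O+g*ex)
E
```

```text
lowtopL [501.6   1.8] -15.8 -57.1
lowtopR [518.9   5.8] 2.0 -57.0
lowbotL [501.1  10.8] -14.3 -48.2
lowbotR [515.5  14.2] 0.4 -48.1
uptopL [477.3 107.6] -16.1 51.4
uptopR [495.5 111.8] 2.5 51.5
leverU [488.5 125.3] -1.3 66.2
leverL [519.7  -8.2] -0.5 -70.8
c1 [490.7  90.2] -6.9 31.5
c2 [504.6  28.2] -7.1 -32.0
-6 [498.54910387  59.67070901]
-5 [499.52425323  59.89225751]
-4 [500.49940258  60.11380601]
```

The guide centre is at about world (498.0, 59.3), which is roughly −6 in cage x. Contacts and guide tops agree on this from both cameras. I'll go back to the board, hover, then descend.

```bash
python3 -m creep '[[-0.198,0.62,0,0,0,-0.018,0],[-0.198,0.62,0,0,0,-0.018,0],[-0.198,0.62,0,0,0,-0.018,0],[-0.198,0.62,0,0,0,-0.018,0],[-0.198,0.62,0,0,0,-0.018,0],[-0.198,0.62,-0.1,0,0,-0.018,0.3],[-0.198,0.62,-0.2,0,0,-0.018,0.45],[-0.198,0.62,-0.25,0,0,-0.018,0.45],[-0.198,0.62,-0.25,0,0,-0.018,0.45],[-0.198,0.62,-0.25,0,0,-0.018,0.45],[-0.198,0.62,-0.25,0,0,-0.018,0.45],[-0.198,0.62,-0.25,0,0,-0.018,0.45]]' 20; python3 - <<'E'
from h import *
c=bot.get_calibration('wrist');w=bot.snapshot('wrist')[:,:,::-1];cv2.imwrite('pics/w3.png',w)
s=bot.observe();print(s['ee_pos'],s['tool_rot'])
u,v=map(int,proj(c,[410.5,311.5,100]));print(u,v)
h=cv2.cvtColor(w,cv2.COLOR_BGR2HSV);m=cv2.inRange(h,(0,0,130),(180,60,255))
n,l,st,ce=cv2.connectedComponentsWithStats(m)
for i in range(1,n):
    if st[i][4]>300:
        x,y,W,H,A=st[i];print(st[i],ray('w',x,y,100,c)[:2],ray('w',x+W,y+H,100,c)[:2],ray('w',*ce[i],100,c)[:2])
E
```

```text
time_s: 3.6
ee_pos: [411.3, 312.0, 140.7]
tool_rot: [179.9, -0.1, 99.7]
wrist_force: [-0.7, 0.3, 0.6]
finger_gap: 47.0
grip_force: 0.0
[411.12047267 311.84017298 140.52178045] [ 1.79891089e+02 -8.43520169e-02  9.96942244e+01]
324 276
[ 49 162  64  62 884] [284.12496697 343.61497228] [312.32356032 320.39792916] [301.41526064 333.70420916]
[   0  191   81  109 7058] [262.74774322 327.14822348] [298.57823927 280.34751771] [277.48970869 303.25525206]
[ 312  205   26  126 2958] [399.39503065 344.0719462 ] [421.90741994 284.71196147] [409.85350974 315.93435375]
[624 253  16  70 594] [544.83855784 346.04219666] [565.39540932 313.43121462] [556.08218914 329.94082136]
[   0  295   98  140 7834] [260.79002164 276.52985739] [308.3413083  203.95150711] [278.31452632 244.07466339]
[215 295  36  61 854] [361.07237416 293.5746481 ] [381.86589232 263.98521505] [370.65042228 280.00324925]
[396 295  36  61 839] [445.66028465 307.95188592] [470.29996546 278.985406  ] [457.56027169 294.93109415]
[601 390  39  23 519] [559.81543888 274.34337896] [584.56774419 264.53332537] [572.99600069 269.70667208]
[ 82 425  23  32 346] [299.97918787 208.87998402] [312.35892115 190.31953725] [306.00124042 200.33937847]
[ 130  439   44   41 1129] [325.01626572 204.20593722] [349.81734094 181.13450939] [340.49036153 190.92359805]
```

The bar centre is within about 0.5 mm of the TCP, so I'll descend and grip.

```bash
python3 -m creep '[[0,0,-0.06,0,0,0,0.45],[0,0,-0.12,0,0,0,0.45],[-0.001,0,-0.16,0,0,0,0.45],[-0.001,0,-0.176,0,0,0,0.45],[-0.001,0,-0.176,0,0,0,0.45],[-0.001,0,-0.176,0,0,0,0.7],[-0.001,0,-0.176,0,0,0,0.8],[-0.001,0,-0.176,0,0,0,0.9],[-0.001,0,-0.176,0,0,0,1],[-0.001,0,-0.176,0,0,0,1],[-0.001,0,-0.176,0,0,0,1],[-0.001,0,-0.176,0,0,0,1]]' 30
```

```text
time_s: 4.85
ee_pos: [411.2, 311.9, 69.9]
tool_rot: [179.9, -0.1, 99.7]
wrist_force: [1.0, 0.4, 5.7]
finger_gap: 11.7
grip_force: 30.6
```

```bash
python3 -m creep '[[0,0,0.03,0,0,0,1],[0,0,0.07,0,0,0,1],[0,0,0.13,0,0,0,1],[0,0,0.2,0,0,0,1],[0,0,0.29,0,0,0,1],[0,0,0.33,0,0,0,1],[0.11,-0.32,0.33,0,0,0.018,1],[0.11,-0.32,0.33,0,0,0.018,1],[0.218,-0.63,0.33,0,0,0.018,1],[0.218,-0.63,0.33,0,0,0.018,1],[0.218,-0.63,0.33,0,0,0.018,1],[0.218,-0.63,0.33,0,0,0.018,1],[0.218,-0.63,0.33,0,0,0.018,1],[0.218,-0.63,0.33,0,0,0.018,1],[0.218,-0.63,0.33,0,0,0.018,1]]'; python3 - <<'E'
from h import *
import pickle
c=bot.get_calibration('wrist');w=bot.snapshot('wrist')[:,:,::-1];cv2.imwrite('pics/w4.png',w);pickle.dump(c,open('w4.pkl','wb'))
s=bot.observe();print(s['ee_pos'],s['tool_rot'],s['wrist_force'],s['finger_gap'])
E
```

```text
time_s: 6.35
ee_pos: [496.4, 61.0, 200.9]
tool_rot: [-179.9, -0.1, 103.1]
wrist_force: [-0.5, 0.3, -0.6]
finger_gap: 11.5
grip_force: 29.6
[496.5198252   61.04638372 200.84140109] [-1.79957636e+02 -4.97136882e-02  1.03102289e+02] [ 0.05475749  0.57572442 -0.79294681] 11.545046453621705
```

View pics/w4.png

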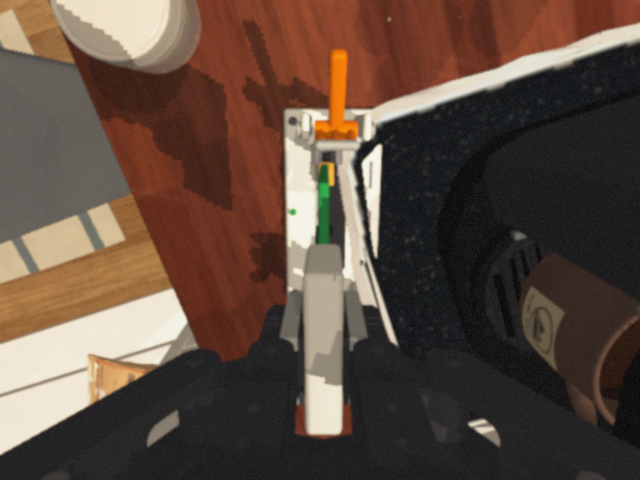

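The board is held square, with the panel edge at column ~324. Ahead of it are the upper guide and a partly hidden contact at about (328,170). I'll check where the board sits in the grip.

```bash
python3 - <<'E'
from h import *
import pickle
c=pickle.load(open('w4.pkl','rb'));a=np.radians(13.1);ex=np.array([np.cos(a),np.sin(a)]);ey=np.array([-ex[1],ex[0]]);T=np.array([496.5,61.05])
w=cv2.imread('pics/w4.png');h=cv2.cvtColor(w,cv2.COLOR_BGR2HSV)
def q(n,x,y,z):
    p=ray('w',x,y,z,c)[:2];print(n,p.round(1),((p-T)@ex).round(1),((p-T)@ey).round(1))
q('back',323,434,231);q('front',323,258,231);q('front2',323,245,199)
g=cv2.inRange(h,(45,80,30),(90,255,255))
for r in (162,166,170,175,180,190,200,215,230):
    k=np.nonzero(g[r,305:345])[0]
    if len(k):print(r,305+k[0],305+k[-1]);
q('ptop',324,185,201)
gm=w[150:165,305:355].mean(2).astype(int);print(gm[::3])
print('pred guide top mid',[proj(c,[*(np.array([504.4,61])+(-6.6)*np.array([.975,.2215])+yy*np.array([-.2215,.975])),z]) for yy,z in((51.5,72),(52,14),(32,21))])
E
```

```text
back [501.3  34. ] -1.5 -27.4
front [487.7  92.4] -1.4 32.5
front2 [489.   86.8] -1.5 26.8
166 322 326
170 321 326
175 320 326
180 319 326
190 319 329
200 319 329
215 319 329
230 318 329
ptop [484.3 108.3] -1.1 48.8
[[200 195 190 178 160 138 122 114 117 118 125 130 136 136 140 146 146 145
  137 128 125 125 122 122 120 119 118 119 119 119 130 137 145 144 145 145
  148 157 174 175 180 178 177 175 178 177 178 175 167 156]
 [227 226 227 227 222 194 149 119 117 120 127 136 141 132 123 114 101  76
   56  56  52  49  45  42  50  57  61  67  72  76 101 125 141 145 146 145
  152 174 197 203 207 205 204 203 206 207 213 212 199 166]
 [226 227 227 227 221 194 147 118 117 121 130 135 136 129 123 114  96  67
   53  43  43  48  45  46  53  57  65  66  67  76 100 126 144 146 145 140
  145 166 194 203 206 204 205 204 203 206 204 191 172 144]
 [227 227 227 227 221 195 145 120 114 118 122 129 130 118 115 109  89  63
   41  37  31  39  39  43  47  56  60  65  67  80 100 127 146 149 147 140
  144 165 193 202 201 202 200 200 197 190 174 148 122  95]
 [225 228 226 222 205 165 124 113 115 116 120 124 124 120 119 118 110 100
   93  93  93  94  95  99 100 104 103  97  87  83  98 124 142 142 145 141
  146 168 191 200 200 199 199 198 188 168 142 115  88  67]]
pred guide top mid [(np.float64(327.73336406315144), np.float64(153.14693202740574)), (np.float64(327.03336409253126), np.float64(146.6510016782193)), (np.float64(326.9102202864747), np.float64(173.86638739066655))]
```

The guide position matches the prediction (column 327.7, seen at 328). The camera-relative view suggests shifting about +2 in cage x and −2.3 in y. I'll descend to just above the mouth and check.

```bash
python3 -m creep '[[0.006,-0.0045,0,0,0,-0.0014,1],[0.006,-0.0045,-0.04,0,0,-0.0014,1],[0.006,-0.0045,-0.08,0,0,-0.0014,1],[0.006,-0.0045,-0.12,0,0,-0.0014,1],[0.006,-0.0045,-0.15,0,0,-0.0014,1],[0.006,-0.0045,-0.15,0,0,-0.0014,1],[0.006,-0.0045,-0.15,0,0,-0.0014,1],[0.006,-0.0045,-0.15,0,0,-0.0014,1]]'; python3 - <<'E'
from h import *
import pickle
c=bot.get_calibration('wrist');w=bot.snapshot('wrist')[:,:,::-1];cv2.imwrite('pics/w5.png',w);pickle.dump(c,open('w5.pkl','wb'))
s=bot.observe();print(s['ee_pos'],s['tool_rot'],s['wrist_force'])
cv2.imwrite('pics/w5z.png',cv2.resize(w[60:270,260:400],None,fx=2.8,fy=2.8,interpolation=cv2.INTER_CUBIC))
E
```

```text
time_s: 7.2
ee_pos: [500.2, 57.6, 141.6]
tool_rot: [179.9, 0.0, 102.7]
wrist_force: [-0.3, -0.2, -1.4]
finger_gap: 11.4
grip_force: 29.6
[500.2329582   57.62930814 141.62152287] [ 1.79920314e+02 -3.71806794e-03  1.02696959e+02] [ 0.06427719  0.0034173  -0.92025465]
```

View pics/w5z.png

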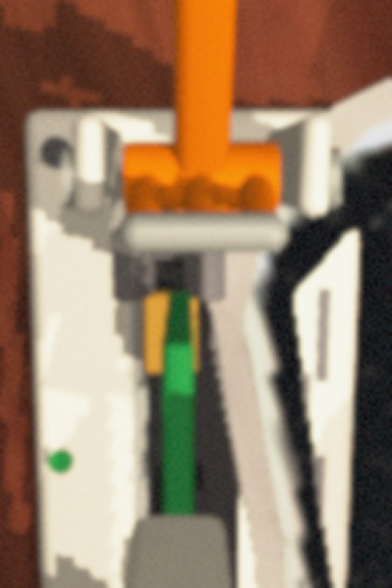

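The panel sits almost in the channel line: panel at column ~179, dark channel at ~175, slightly to +x. I'll quantify the y offset using the visible contact (known to be at y = 32) and the panel end (at 50).

```bash
python3 - <<'E'
from h import *
import pickle
c=pickle.load(open('w5.pkl','rb'));a=np.radians(12.8);ex=np.array([np.cos(a),np.sin(a)]);ey=np.array([-ex[1],ex[0]]);T=np.array([500.2,57.6])
w=cv2.imread('pics/w5.png');h=cv2.cvtColor(w,cv2.COLOR_BGR2HSV)
def q(n,x,y,z):
    x=260+x/2.8;y=60+y/2.8
    p=ray('w',x,y,z,c)[:2];print(n,((p-T)@ex).round(1),((p-T)@ey).round(1))
q('panelbot',179,292,80);q('paneltop',180,342,142);q('barfront',182,520,141)
q('contactfront',173,290,21);q('contact',173,332,21);q('chan',175,270,72);q('guideblock',168,275,72);q('guideblock low',168,300,72);q('base corner',27,110,10)
q('leverL',176,50,112);q('hub',203,175,79);q('toe',205,235,79)
y=cv2.inRange(h,(15,120,120),(32,255,255));p=cv2.findNonZero(y[150:215,300:345]);print(cv2.boundingRect(p))
o=cv2.inRange(h,(5,180,150),(14,255,255));p=cv2.findNonZero(o[:,280:380]);print(cv2.boundingRect(p))
E
```

```text
panelbot -0.8 49.5
paneltop -0.8 49.8
barfront -0.6 26.9
contactfront -2.0 43.8
contact -2.0 34.5
chan -1.5 52.5
guideblock -2.7 51.6
guideblock low -2.7 47.2
base corner -34.3 82.3
leverL -1.2 85.8
hub 3.3 68.9
toe 3.7 59.0
(11, 14, 20, 30)
(0, 2, 89, 436)
```

```bash
python3 -m creep '[[-0.0034,0.0049,0,0,0,0,1],[-0.0034,0.0049,0,0,0,0,1],[-0.0034,0.0049,-0.01,0,0,0,1],[-0.0034,0.0049,-0.0175,0,0,0,1],[-0.0034,0.0049,-0.0225,0,0,0,1],[-0.0034,0.0049,-0.0275,0,0,0,1],[-0.0034,0.0049,-0.0275,0,0,0,1]]'
```

```text
time_s: 7.95
ee_pos: [498.1, 59.3, 129.5]
tool_rot: [-180.0, 0.0, 102.7]
wrist_force: [-1.0, 0.1, -1.3]
finger_gap: 11.6
grip_force: 29.6
```

The lower edge is 4 mm into the flare with no contact force. I'll continue in small steps.

```bash
python3 -m creep '[[0,0,-0.006,0,0,0,1],[0,0,-0.012,0,0,0,1],[0,0,-0.018,0,0,0,1],[0,0,-0.024,0,0,0,1],[0,0,-0.03,0,0,0,1],[0,0,-0.03,0,0,0,1]]'
```

```text
time_s: 8.55
ee_pos: [498.0, 59.4, 117.5]
tool_rot: [-180.0, 0.0, 102.7]
wrist_force: [0.7, -0.0, -0.6]
finger_gap: 11.5
grip_force: 29.6
```

```bash
python3 -m creep '[[0,0,-0.01,0,0,0,1],[0,0,-0.02,0,0,0,1],[0,0,-0.03,0,0,0,1],[0,0,-0.04,0,0,0,1],[0,0,-0.04,0,0,0,1]]'; python3 -m creep '[[0,0,-0.008,0,0,0,1],[0,0,-0.016,0,0,0,1],[0,0,-0.024,0,0,0,1],[0,0,-0.03,0,0,0,1],[0,0,-0.03,0,0,0,1]]'
```

```text
time_s: 9.05
ee_pos: [497.8, 59.3, 101.3]
tool_rot: [-179.9, 0.0, 102.7]
wrist_force: [-0.2, -1.3, -0.7]
finger_gap: 11.9
grip_force: 29.6
time_s: 9.55
ee_pos: [498.0, 59.4, 89.5]
tool_rot: [-180.0, 0.0, 102.7]
wrist_force: [-0.6, -0.0, -1.8]
finger_gap: 11.7
grip_force: 29.6
```

```bash
python3 -m creep '[[0,0,-0.004,0,0,0,1],[0,0,-0.008,0,0,0,1],[0,0,-0.012,0,0,0,1],[0,0,-0.012,0,0,0,1]]';  python3 -m creep '[[0,0,-0.002,0,0,0,1],[0,0,-0.002,0,0,0,1]]'
```

```text
time_s: 9.95
ee_pos: [498.1, 59.4, 84.9]
tool_rot: [-180.0, 0.0, 102.7]
wrist_force: [-0.3, 0.0, -1.0]
finger_gap: 11.2
grip_force: 29.6
time_s: 10.15
ee_pos: [498.2, 59.4, 84.3]
tool_rot: [-180.0, 0.0, 102.7]
wrist_force: [-0.5, 0.0, -0.7]
finger_gap: 12.0
grip_force: 29.6
```

```bash
python3 -m creep '[[0,0,-0.002,0,0,0,1],[0,0,-0.002,0,0,0,1]]';  python3 -m creep '[[0,0,-0.002,0,0,0,1],[0,0,-0.002,0,0,0,1]]'
```

```text
time_s: 10.35
ee_pos: [498.4, 59.4, 83.7]
tool_rot: [180.0, -0.0, 102.7]
wrist_force: [-0.3, -0.6, 2.6]
finger_gap: 11.6
grip_force: 30.0
time_s: 10.55
ee_pos: [498.6, 59.4, 83.2]
tool_rot: [180.0, -0.0, 102.7]
wrist_force: [-2.0, -1.0, 6.9]
finger_gap: 11.6
grip_force: 30.7
```

Contact reached (about 7 N with the lower edge at ~21.5), so I'll let go and retreat upward.

```bash
python3 -m creep '[[0,0,0.001,0,0,0,1],[0,0,0.001,0,0,0,0.8],[0,0,0.001,0,0,0,0.6],[0,0,0.001,0,0,0,0.6],[0,0,0.001,0,0,0,0.6],[0,0,0.02,0,0,0,0.6],[0,0,0.06,0,0,0,0.6],[0,0,0.12,0,0,0,0.6],[0,0,0.2,0,0,0,0.6],[0,0,0.25,0,0,0,0.8],[0,0,0.25,0,0,0,1],[0,0,0.25,0,0,0,1]]'; python3 - <<'E'
from h import *
import pickle
c=bot.get_calibration('wrist');w=bot.snapshot('wrist')[:,:,::-1];cv2.imwrite('pics/w6.png',w);pickle.dump(c,open('w6.pkl','wb'))
s=bot.observe();print(s['ee_pos'],s['tool_rot'],s['wrist_force'])
E
```

```text
time_s: 11.75
ee_pos: [498.2, 59.6, 182.9]
tool_rot: [180.0, -0.0, 102.7]
wrist_force: [-0.9, 0.5, -0.5]
finger_gap: 0.0
grip_force: 0.0
[497.73695791  59.46863353 182.24156576] [-1.79953610e+02 -6.87980331e-03  1.02700774e+02] [-0.28832364 -0.09994483 -0.60149925]
```

View pics/w6.png

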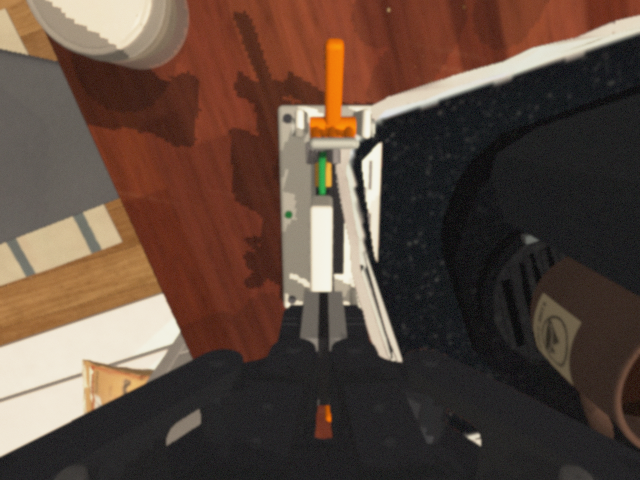

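The board stands in the channels with its bar free, and the left lever is at column ~335, rows 40–135. Fingers are shut, so I'll go outside the left lever, down, and push it inward.

```bash
python3 -m creep '[[-0.03,0.16,0,0,0,0,1],[-0.06,0.325,0,0,0,0,1],[-0.06,0.325,0,0,0,0,1],[-0.06,0.325,-0.08,0,0,0,1],[-0.06,0.325,-0.16,0,0,0,1],[-0.06,0.325,-0.215,0,0,0,1],[-0.06,0.325,-0.215,0,0,0,1],[-0.06,0.325,-0.215,0,0,0,1]]';  python3 -m creep '[[0.0055,-0.0244,0,0,0,0,1],[0.0083,-0.0366,0,0,0,0,1],[0.011,-0.0488,0,0,0,0,1],[0.0138,-0.061,0.005,0,0,0,1],[0.0165,-0.073,0.01,0,0,0,1],[0.0165,-0.073,0.01,0,0,0,1]]'
```

```text
time_s: 12.6
ee_pos: [473.8, 188.9, 96.2]
tool_rot: [-179.9, 0.0, 102.7]
wrist_force: [-0.6, -0.3, -0.5]
finger_gap: -0.1
grip_force: 0.0
time_s: 13.2
ee_pos: [482.2, 160.4, 102.2]
tool_rot: [179.8, -0.1, 102.7]
wrist_force: [-0.0, 1.7, 1.8]
finger_gap: 0.2
grip_force: 0.9
```

The lever is moving with about 1.7 N. Continuing toward upright.

```bash
python3 -m creep '[[0.0028,-0.0122,0.008,0,0,0,1],[0.0055,-0.0244,0.016,0,0,0,1],[0.0083,-0.0366,0.026,0,0,0,1],[0.0099,-0.0439,0.03,0,0,0,1],[0.0099,-0.0439,0.03,0,0,0,1]]'; python3 -m creep '[[0.0011,-0.0049,0,0,0,0,1],[0.0022,-0.0098,0,0,0,0,1],[0.0022,-0.0098,0,0,0,0,1]]'
```

```text
time_s: 13.7
ee_pos: [485.0, 141.6, 112.9]
tool_rot: [-180.0, 0.0, 102.6]
wrist_force: [0.3, -0.4, -0.8]
finger_gap: 0.1
grip_force: 0.0
time_s: 14.0
ee_pos: [485.7, 138.7, 112.6]
tool_rot: [-180.0, -0.0, 102.7]
wrist_force: [-0.9, 0.6, 0.6]
finger_gap: 0.4
grip_force: 0.3
```

```bash
for i in 1 2 3; do python3 -m creep '[[0.0006,-0.0025,0,0,0,0,1],[0.0011,-0.0049,0,0,0,0,1]]' | grep -E "time|ee_|wrist"; done
```

```text
time_s: 14.2
ee_pos: [485.9, 137.9, 112.7]
wrist_force: [-2.2, 4.9, 1.9]
time_s: 14.4
ee_pos: [486.2, 137.0, 112.8]
wrist_force: [-2.7, 9.0, 2.6]
time_s: 14.6
ee_pos: [486.5, 135.7, 112.8]
wrist_force: [-4.3, 8.7, 2.2]
```

```bash
for i in 1 2; do python3 -m creep '[[0.0006,-0.0025,0.001,0,0,0,1],[0.0011,-0.0049,0.001,0,0,0,1]]' | grep -E "time|ee_|wrist"; done
```

```text
time_s: 14.8
ee_pos: [486.8, 133.9, 113.0]
wrist_force: [-1.6, 9.4, -0.4]
time_s: 15.0
ee_pos: [487.2, 132.0, 113.1]
wrist_force: [-1.0, 9.8, -3.4]
```

The left end is about half down, so I'll retreat and treat the right lever the same way.

```bash
python3 -m creep '[[-0.0055,0.0244,0,0,0,0,1],[-0.0055,0.0244,0.08,0,0,0,1],[-0.0055,0.0244,0.18,0,0,0,1],[0.05,-0.23,0.18,0,0,0,1],[0.113,-0.4965,0.18,0,0,0,1],[0.113,-0.4965,0.18,0,0,0,1],[0.113,-0.4965,0.18,0,0,0,1],[0.113,-0.4965,0.18,0,0,0,1],[0.113,-0.4965,0.1,0,0,0,1],[0.113,-0.4965,0.02,0,0,0,1],[0.113,-0.4965,-0.042,0,0,0,1],[0.113,-0.4965,-0.042,0,0,0,1],[0.113,-0.4965,-0.042,0,0,0,1]]'
```

```text
time_s: 16.3
ee_pos: [533.1, -69.8, 97.0]
tool_rot: [-180.0, 0.0, 102.7]
wrist_force: [-0.3, 0.0, -0.2]
finger_gap: -0.1
grip_force: 0.0
```

Clear of contact there. Now pushing the right lever inward to just before pressing.

```bash
python3 -m creep '[[-0.0055,0.0244,0,0,0,0,1],[-0.0083,0.0366,0,0,0,0,1],[-0.011,0.0488,0,0,0,0,1],[-0.0138,0.061,0.005,0,0,0,1],[-0.0165,0.073,0.01,0,0,0,1],[-0.0165,0.073,0.01,0,0,0,1]]';python3 -m creep '[[-0.0028,0.0122,0.008,0,0,0,1],[-0.0055,0.0244,0.016,0,0,0,1],[-0.0083,0.0366,0.026,0,0,0,1],[-0.0099,0.0439,0.03,0,0,0,1],[-0.011,0.0488,0.03,0,0,0,1],[-0.011,0.0488,0.03,0,0,0,1]]'
```

```text
time_s: 16.9
ee_pos: [527.1, -39.8, 101.5]
tool_rot: [179.9, 0.0, 102.7]
wrist_force: [0.7, -2.4, 1.1]
finger_gap: 0.0
grip_force: 0.9
time_s: 17.5
ee_pos: [522.0, -20.4, 112.7]
tool_rot: [-180.0, -0.0, 102.7]
wrist_force: [0.0, -0.2, 0.0]
finger_gap: 0.0
grip_force: 0.0
```

```bash
for i in 1 2 3 4 5; do python3 -m creep '[[-0.0006,0.0025,0,0,0,0,1],[-0.0011,0.0049,0,0,0,0,1]]' | grep -E "time|ee_|wrist"; done
```

```text
time_s: 17.7
ee_pos: [521.7, -19.2, 112.7]
wrist_force: [-0.5, -1.8, 1.2]
time_s: 17.9
ee_pos: [521.3, -17.3, 112.7]
wrist_force: [-0.2, -1.6, 1.1]
time_s: 18.1
ee_pos: [520.8, -15.1, 112.7]
wrist_force: [-0.3, -1.9, 1.5]
time_s: 18.3
ee_pos: [520.6, -14.0, 112.8]
wrist_force: [0.3, -5.0, 1.7]
time_s: 18.5
ee_pos: [520.4, -13.1, 112.9]
wrist_force: [1.2, -8.0, 0.5]
```

```bash
for i in 1 2 3; do python3 -m creep '[[-0.0006,0.0025,0.001,0,0,0,1],[-0.0011,0.0049,0.001,0,0,0,1]]' | grep -E "time|ee_|wrist"; done
```

```text
time_s: 18.7
ee_pos: [520.0, -11.6, 113.0]
wrist_force: [3.1, -8.8, -3.5]
time_s: 18.9
ee_pos: [519.5, -9.9, 113.3]
wrist_force: [3.1, -9.2, -3.5]
time_s: 19.1
ee_pos: [519.0, -8.1, 113.7]
wrist_force: [1.8, -10.2, -3.5]
```

```bash
for i in 1 2 3; do python3 -m creep '[[-0.0003,0.0013,0.0005,0,0,0,1],[-0.0006,0.0025,0.0005,0,0,0,1]]' | grep -E "time|ee_|wrist"; done
```

```text
time_s: 19.3
ee_pos: [518.6, -7.0, 113.9]
wrist_force: [2.5, -9.4, -3.7]
time_s: 19.5
ee_pos: [518.4, -6.0, 114.1]
wrist_force: [2.4, -9.2, -3.8]
time_s: 19.7
ee_pos: [518.2, -4.9, 114.3]
wrist_force: [1.6, -9.0, -1.8]
```

The right end is nearly home, so I'll go back to finish the left.

```bash
python3 -m creep '[[0.0055,-0.0244,0,0,0,0,1],[0.0055,-0.0244,0.08,0,0,0,1],[0.0055,-0.0244,0.18,0,0,0,1],[-0.05,0.2,0.18,0,0,0,1],[-0.086,0.382,0.18,0,0,0,1],[-0.086,0.382,0.18,0,0,0,1],[-0.086,0.382,0.18,0,0,0,1],[-0.086,0.382,0.1,0,0,0,1],[-0.086,0.382,0,0,0,0,1],[-0.086,0.382,0,0,0,0,1],[-0.0805,0.3576,0,0,0,0,1],[-0.0777,0.3455,0,0,0,0,1],[-0.0777,0.3455,0,0,0,0,1]]'; for i in 1 2; do python3 -m creep '[[0.0006,-0.0025,0,0,0,0,1],[0.0011,-0.0049,0,0,0,0,1]]' | grep -E "time|ee_|wrist"; done
```

```text
time_s: 21.0
ee_pos: [488.4, 134.7, 116.3]
tool_rot: [179.8, -0.0, 102.5]
wrist_force: [0.3, -0.2, 0.3]
finger_gap: -0.1
grip_force: 0.0
time_s: 21.2
ee_pos: [487.7, 134.2, 115.3]
wrist_force: [0.4, -0.6, 0.5]
time_s: 21.4
ee_pos: [487.8, 132.5, 114.7]
wrist_force: [0.1, 1.1, 2.2]
```

```bash
for i in 1 2 3; do python3 -m creep '[[0.0006,-0.0025,0,0,0,0,1],[0.0011,-0.0049,0,0,0,0,1]]' | grep -E "time|ee_|wrist"; done; for i in 1 2; do python3 -m creep '[[0.0003,-0.0013,0.0005,0,0,0,1],[0.0006,-0.0025,0.0005,0,0,0,1]]' | grep -E "time|ee_|wrist"; done
```

```text
time_s: 21.6
ee_pos: [488.2, 130.3, 114.6]
wrist_force: [-0.2, 2.2, 0.4]
time_s: 21.8
ee_pos: [488.5, 129.1, 114.5]
wrist_force: [-0.1, 5.4, 0.1]
time_s: 22.0
ee_pos: [488.7, 128.1, 114.4]
wrist_force: [0.4, 8.4, -0.9]
time_s: 22.2
ee_pos: [488.8, 127.4, 114.5]
wrist_force: [0.5, 8.5, -2.5]
time_s: 22.4
ee_pos: [488.9, 126.5, 114.6]
wrist_force: [0.1, 8.9, -2.5]
```

```bash
for i in 1 2 3; do python3 -m creep '[[0.0003,-0.0013,0.0003,0,0,0,1],[0.0006,-0.0025,0.0003,0,0,0,1]]' | grep -E "time|ee_|wrist"; done
```

```text
time_s: 22.6
ee_pos: [489.1, 125.5, 114.7]
wrist_force: [-1.5, 8.5, -1.6]
time_s: 22.8
ee_pos: [489.2, 124.4, 114.8]
wrist_force: [-1.4, 7.8, -1.9]
time_s: 23.0
ee_pos: [489.3, 123.6, 114.9]
wrist_force: [-0.8, 9.1, -2.5]
```

```bash
for i in 1 2; do python3 -m creep '[[0.0003,-0.0015,0,0,0,0,1],[0.0003,-0.0015,0,0,0,0,1]]' | grep -E "time|ee_|wrist"; done
```

```text
time_s: 23.2
ee_pos: [489.4, 123.4, 114.9]
wrist_force: [-1.2, 9.3, -1.5]
time_s: 23.4
ee_pos: [489.4, 123.2, 114.8]
wrist_force: [-1.9, 10.6, -3.2]
```

```bash
for i in 1 2; do python3 -m creep '[[0.0003,-0.0015,0,0,0,0,1],[0.0003,-0.0015,0,0,0,0,1]]' | grep -E "time|ee_|wrist"; done
```

```text
time_s: 23.6
ee_pos: [489.4, 123.0, 114.8]
wrist_force: [-1.7, 12.3, -2.1]
time_s: 23.8
ee_pos: [489.4, 122.8, 114.8]
wrist_force: [-2.2, 12.7, -3.7]
```

The left end has stopped (force rising to 13 N with no motion). Now I'll finish the right.

```bash
python3 -m creep '[[-0.0055,0.0244,0,0,0,0,1],[-0.0055,0.0244,0.08,0,0,0,1],[-0.0055,0.0244,0.18,0,0,0,1],[0.04,-0.18,0.18,0,0,0,1],[0.082,-0.3595,0.18,0,0,0,1],[0.082,-0.3595,0.18,0,0,0,1],[0.082,-0.3595,0.18,0,0,0,1],[0.082,-0.3595,0.1,0,0,0,1],[0.082,-0.3595,0,0,0,0,1],[0.082,-0.3595,0,0,0,0,1],[0.077,-0.34,0,0,0,0,1],[0.0748,-0.33,0,0,0,0,1],[0.0748,-0.33,0,0,0,0,1]]'; for i in 1 2; do python3 -m creep '[[-0.0006,0.0025,0,0,0,0,1],[-0.0011,0.0049,0,0,0,0,1]]' | grep -E "time|ee_|wrist"; done
```

```text
time_s: 25.1
ee_pos: [521.6, -11.9, 116.9]
tool_rot: [179.8, -0.0, 102.8]
wrist_force: [0.4, -0.5, -0.0]
finger_gap: -0.1
grip_force: 0.0
time_s: 25.3
ee_pos: [520.6, -11.2, 116.1]
wrist_force: [0.4, 0.7, 0.0]
time_s: 25.5
ee_pos: [519.8, -9.4, 115.4]
wrist_force: [-0.3, -0.1, 0.4]
```

```bash
for i in 1 2 3; do python3 -m creep '[[-0.0006,0.0025,0,0,0,0,1],[-0.0011,0.0049,0,0,0,0,1]]' | grep -E "time|ee_|wrist"; done
```

```text
time_s: 25.7
ee_pos: [519.2, -7.4, 115.2]
wrist_force: [0.2, 0.2, 0.6]
time_s: 25.9
ee_pos: [518.9, -5.8, 115.2]
wrist_force: [0.7, -2.9, -0.5]
time_s: 26.1
ee_pos: [518.6, -4.7, 115.2]
wrist_force: [0.7, -5.7, -1.3]
```

```bash
for i in 1 2 3; do python3 -m creep '[[-0.0003,0.0013,0.0002,0,0,0,1],[-0.0006,0.0025,0.0002,0,0,0,1]]' | grep -E "time|ee_|wrist"; done
```

```text
time_s: 26.3
ee_pos: [518.5, -4.0, 115.4]
wrist_force: [1.6, -5.7, -1.9]
time_s: 26.5
ee_pos: [518.3, -3.4, 115.5]
wrist_force: [2.1, -6.8, -1.4]
time_s: 26.7
ee_pos: [518.2, -2.8, 115.6]
wrist_force: [2.2, -9.2, -1.5]
```

```bash
for i in 1 2; do python3 -m creep '[[-0.0003,0.0015,0,0,0,0,1],[-0.0003,0.0015,0,0,0,0,1]]' | grep -E "time|ee_|wrist"; done
```

```text
time_s: 26.9
ee_pos: [518.1, -2.6, 115.6]
wrist_force: [2.1, -8.8, -1.8]
time_s: 27.1
ee_pos: [518.1, -2.4, 115.6]
wrist_force: [2.4, -8.9, -2.9]
```

```bash
for i in 1 2; do python3 -m creep '[[-0.0003,0.0015,0,0,0,0,1],[-0.0003,0.0015,0,0,0,0,1]]' | grep -E "time|ee_|wrist"; done
```

```text
time_s: 27.3
ee_pos: [518.1, -2.2, 115.6]
wrist_force: [2.2, -10.5, -3.1]
time_s: 27.5
ee_pos: [518.0, -2.0, 115.6]
wrist_force: [2.4, -11.2, -1.8]
```

```bash
for i in 1 2; do python3 -m creep '[[-0.0003,0.0015,0,0,0,0,1],[-0.0003,0.0015,0,0,0,0,1]]' | grep -E "time|ee_|wrist"; done
```

```text
time_s: 27.7
ee_pos: [518.0, -1.8, 115.7]
wrist_force: [3.6, -12.5, -3.4]
time_s: 27.9
ee_pos: [517.9, -1.7, 115.7]
wrist_force: [3.7, -12.8, -3.4]
```

Both ends are at a stop near 13 N. I'll lift clear and look at the levers and board.

```bash
python3 -m creep '[[0.0055,-0.0244,0,0,0,0,1],[0.0055,-0.0244,0.1,0,0,0,1],[0.0055,-0.0244,0.2,0,0,0,1],[-0.02,0.06,0.3,0,0,0,1],[-0.06,0.15,0.31,0,0,0,1],[-0.06,0.15,0.31,0,0,0,1],[-0.06,0.15,0.31,0,0,0,1],[-0.06,0.15,0.31,0,0,0,1]]'|grep -E "ee_|wrist"; python3 - <<'E'
from h import *
import pickle
c=bot.get_calibration('wrist');w=bot.snapshot('wrist')[:,:,::-1];cv2.imwrite('pics/w7.png',w);pickle.dump(c,open('w7.pkl','wb'))
cv2.imwrite('pics/w7z.png',cv2.resize(w[60:380,260:420],None,fx=1.85,fy=1.85,interpolation=cv2.INTER_CUBIC))
E
```

```text
ee_pos: [492.8, 62.4, 239.2]
wrist_force: [-1.0, -0.9, 0.8]
```

View pics/w7z.png

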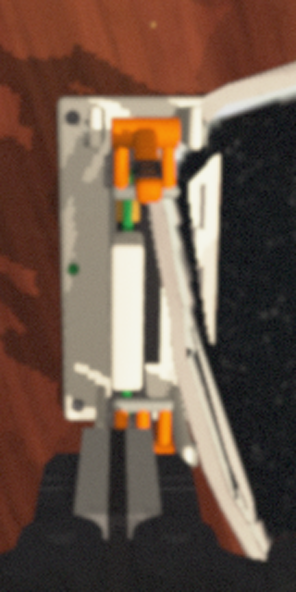

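```bash
python3 - <<'E'
from h import *
import pickle
c=pickle.load(open('w7.pkl','rb'));a=np.radians(12.8);O=np.array([503.5,60.6]);ex=np.array([np.cos(a),np.sin(a)]);ey=np.array([-ex[1],ex[0]])
def q(n,x,y,z):
    p=ray('w',260+x/1.85,60+y/1.85,z,c)[:2];print(n,((p-O)@ex).round(1),((p-O)@ey).round(1))
q('Ltip',148,200,128);q('Ltipouter',148,180,128)
q('bar+y top',128,245,106);q('bar+y bot',128,235,74);q('bar-y',128,391,106)
def P(x,y,z):
    u,v=proj(c,[*(O+x*ex+y*ey),z]);return round((u-260)*1.85),round((v-60)*1.85)
for n,p in dict(Ltip=(0,48.2,128),Rtip=(0,-48.2,128),Rpiv=(0,-66,79),Rtip0=(0,-58,130),barp=(-6,28,106),barm=(-6,-28,106),barp3=(-6,28,110),barm3=(-6,-28,110),toeL=(0,44,76)).items():print(n,P(*p))
E
```

```text
Ltip -1.3 46.2
Ltipouter -1.3 52.6
bar+y top -7.5 27.7
bar+y bot -7.1 26.3
bar-y -7.4 -28.1
Ltip (152, 194)
Rtip (149, 465)
Rpiv (145, 453)
Rtip0 (149, 493)
barp (132, 244)
barm (132, 391)
barp3 (132, 246)
barm3 (132, 395)
toeL (146, 191)
```

The bar ends match the fully home height at both ends (predicted rows 244/391, seen 245/391), and the left lever tip is at the 20°-inward position. One gentle recheck of the left lever.

```bash
python3 -m creep '[[-0.021,0.204,0,0,0,0,1],[-0.021,0.204,0,0,0,0,1],[-0.021,0.204,-0.1,0,0,0,1],[-0.021,0.204,-0.2,0,0,0,1],[-0.021,0.204,-0.31,0,0,0,1],[-0.021,0.204,-0.31,0,0,0,1],[-0.0155,0.1796,-0.31,0,0,0,1],[-0.0139,0.172,-0.31,0,0,0,1],[-0.0128,0.167,-0.31,0,0,0,1],[-0.0128,0.167,-0.31,0,0,0,1]]'|grep -E "ee_|wrist"; for i in 1 2 3; do python3 -m creep '[[0.0003,-0.0013,0,0,0,0,1],[0.0006,-0.0025,0,0,0,0,1]]' | grep -E "time|ee_|wrist"; done
```

```text
ee_pos: [489.0, 129.7, 117.1]
wrist_force: [0.6, 0.2, 0.2]
time_s: 29.95
ee_pos: [488.2, 129.3, 116.0]
wrist_force: [0.1, 0.3, 1.1]
time_s: 30.15
ee_pos: [488.3, 128.0, 115.5]
wrist_force: [-0.1, -0.2, 0.8]
time_s: 30.35
ee_pos: [488.5, 126.9, 115.4]
wrist_force: [0.4, 0.3, 0.6]
```

```bash
for i in 1 2 3 4; do python3 -m creep '[[0.0003,-0.0013,0,0,0,0,1],[0.0006,-0.0025,0,0,0,0,1]]' | grep -E "time|ee_|wrist"; done
```

```text
time_s: 30.55
ee_pos: [488.8, 125.9, 115.5]
wrist_force: [0.4, 0.3, -0.0]
time_s: 30.75
ee_pos: [489.0, 125.0, 115.5]
wrist_force: [-0.6, 1.6, 0.6]
time_s: 30.95
ee_pos: [489.0, 124.7, 115.5]
wrist_force: [-1.2, 3.9, -0.6]
time_s: 31.15
ee_pos: [489.2, 124.1, 115.4]
wrist_force: [-0.8, 6.5, -2.6]
```

```bash
for i in 1 2; do python3 -m creep '[[0.0003,-0.0013,0,0,0,0,1],[0.0006,-0.0025,0,0,0,0,1]]' | grep -E "time|ee_|wrist"; done
```

```text
time_s: 31.35
ee_pos: [489.3, 123.8, 115.4]
wrist_force: [-1.2, 7.9, -1.9]
time_s: 31.55
ee_pos: [489.3, 123.4, 115.3]
wrist_force: [-1.9, 9.0, -2.8]
```

```bash
for i in 1 2; do python3 -m creep '[[0.0003,-0.0013,0,0,0,0,1],[0.0003,-0.0013,0,0,0,0,1]]' | grep -E "time|ee_|wrist"; done
```

```text
time_s: 31.75
ee_pos: [489.4, 123.3, 115.3]
wrist_force: [-2.2, 10.4, -2.7]
time_s: 31.95
ee_pos: [489.4, 123.1, 115.3]
wrist_force: [-1.7, 10.5, -2.7]
```

The left lever is at the same hard stop, so it is home. I'll retreat and hand in.

```bash
python3 -m creep '[[-0.0055,0.0244,0,0,0,0,1],[-0.0055,0.0244,0.08,0,0,0,1],[-0.0055,0.0244,0.2,0,0,0,1],[-0.03,0.1,0.3,0,0,0,1],[-0.03,0.1,0.3,0,0,0,1],[-0.03,0.1,0.3,0,0,0,1],[-0.03,0.1,0.3,0,0,0,1]]'|grep -E "time|ee_|wrist"; python3 -c "
from workcell import bot
print(bot.hand_in())"
```

```text
time_s: 32.65
ee_pos: [477.7, 158.6, 234.5]
wrist_force: [-0.9, -0.6, -0.4]
the job is handed in; nothing more can be done
None
```

I handed the job in at about 33 s: the levers drew the board down until it looked home and level in the last wrist picture, and both levers are closed at a firm stop with the push at the handle under 14 N.

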